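# Lay out the mixing kit: find the pail opener, add the paddles

## Task

Lay out the kit for mixing paint: the T-shaped pail opener lies in one of the three lidded boxes, so look for it with only one box open at a time, putting each lid squarely back on its box before lifting the next, and lay the opener flat in the kit tray. Put every stirring paddle from the bin into the tray too, and finish with all three boxes properly shut, the other two parts still in their boxes, and the can, jar and cup where they stood.

Things in the scene. Friction and masses are not known exactly. Their poses are not given: they have to be found in the camera images.
- box_0: one of three identical open-topped white plastic storage boxes, fixed to the bench, 160 (own x) x 140 (own y) x 50 mm high, walls and floor 6 mm thick; origin at the centre of its underside, z up. Each starts closed by the lid of the same number and holds one steel part; which part lies in which box changes from start to start and cannot be seen while the lid is on
- lid_0: loose white lid of box_0, about 160 g: plate 166 (own x) x 146 (y) x 6 mm; below it a block 138 x 118 x 6 mm that drops into the box mouth (148 x 128 mm, 5 mm play each side); on top a grey bar handle 70 mm long (along x), 16 wide, 28 high. Origin at the centre of the plate's underside: 50 mm above the box's underside when seated, 6 mm above the bench when lying flat; handle 6 to 34 mm above it
- box_1: one of three identical open-topped white plastic storage boxes, fixed to the bench, 160 (own x) x 140 (own y) x 50 mm high, walls and floor 6 mm thick; origin at the centre of its underside, z up. Each starts closed by the lid of the same number and holds one steel part; which part lies in which box changes from start to start and cannot be seen while the lid is on
- lid_1: loose white lid of box_1, about 160 g: plate 166 (own x) x 146 (y) x 6 mm; below it a block 138 x 118 x 6 mm that drops into the box mouth (148 x 128 mm, 5 mm play each side); on top a grey bar handle 70 mm long (along x), 16 wide, 28 high. Origin at the centre of the plate's underside: 50 mm above the box's underside when seated, 6 mm above the bench when lying flat; handle 6 to 34 mm above it
- box_2: one of three identical open-topped white plastic storage boxes, fixed to the bench, 160 (own x) x 140 (own y) x 50 mm high, walls and floor 6 mm thick; origin at the centre of its underside, z up. Each starts closed by the lid of the same number and holds one steel part; which part lies in which box changes from start to start and cannot be seen while the lid is on
- lid_2: loose white lid of box_2, about 160 g: plate 166 (own x) x 146 (y) x 6 mm; below it a block 138 x 118 x 6 mm that drops into the box mouth (148 x 128 mm, 5 mm play each side); on top a grey bar handle 70 mm long (along x), 16 wide, 28 high. Origin at the centre of the plate's underside: 50 mm above the box's underside when seated, 6 mm above the bench when lying flat; handle 6 to 34 mm above it
- opener: the wanted part, a T-shaped steel pail opener, about 110 g, 18 mm thick, lying flat: a bar 20 mm wide running along own x from -57 to +33 mm, and a crosspiece 22 mm (x) by 60 mm (y) centred at x = +44 mm. Origin on the underside, within the bar; it balances about 12 mm from the origin towards +x. Starts flat on the floor of one of the boxes
- bung: another part that stays in its box: a round stepped steel bung, 70 mm across, 26 mm high; origin at the centre of its underside
- clamp: another part that stays in its box: a U-shaped steel clamp, 80 x 66 mm, 18 mm thick, lying flat; origin on the underside, between the arms
- bin: shallow grey steel paddle bin, fixed to the bench, 180 mm (own x) x 228 mm (own y), with four lanes side by side along y, each 52 mm clear and running along x (centres at y = -84, -28, +28, +84 mm); floor 4 mm thick, dividers and side walls 10 mm high above the bench, end walls 30 mm high; origin at the centre of its underside
- paddle_0: a wooden stirring paddle, about 60 g (two or three of the four are there; the absent ones read None): a bar 150 mm long (own x), 22 mm wide, 20 mm thick, with an 8 mm thick, 38 mm wide blade flush with its underside from x = +20 to +75 mm. Origin at the centre of the bar's underside. Starts lying flat in a lane of the bin, blade to either end
- paddle_1: a wooden stirring paddle, about 60 g (two or three of the four are there; the absent ones read None): a bar 150 mm long (own x), 22 mm wide, 20 mm thick, with an 8 mm thick, 38 mm wide blade flush with its underside from x = +20 to +75 mm. Origin at the centre of the bar's underside. Starts lying flat in a lane of the bin, blade to either end
- paddle_2: a wooden stirring paddle, about 60 g (two or three of the four are there; the absent ones read None): a bar 150 mm long (own x), 22 mm wide, 20 mm thick, with an 8 mm thick, 38 mm wide blade flush with its underside from x = +20 to +75 mm. Origin at the centre of the bar's underside. Starts lying flat in a lane of the bin, blade to either end
- paddle_3: a wooden stirring paddle, about 60 g (two or three of the four are there; the absent ones read None): a bar 150 mm long (own x), 22 mm wide, 20 mm thick, with an 8 mm thick, 38 mm wide blade flush with its underside from x = +20 to +75 mm. Origin at the centre of the bar's underside. Starts lying flat in a lane of the bin, blade to either end
- tray: the kit tray: open steel tray fixed to the bench, 200 (own x) x 260 (own y) x 30 mm high, walls and floor 5 mm thick; origin at the centre of its underside. The tray and the bin may change sides
- paint_can: bystander: a squat metal paint can, 90 mm across, 70 mm high, standing beyond the boxes; origin at the centre of its underside
- jar: bystander: a white jar, 70 mm across, 65 mm high, standing beyond the boxes; origin at the centre of its underside
- cup: bystander: a plain white plastic cup, 80 mm across, 95 mm high, standing to the robot's left; origin at the centre of its underside
There are look-alikes about, which are no part of the job. What is shaped like the lid_0 but green is not meant. What is shaped like the lid_2 but purple is not meant.

How it is judged:
By the outcome, as a careful person would: the job done as asked, in the order asked, and still so for the second after the job is handed in, with the robot touching nothing.
Of paddle_0, paddle_1, paddle_2, paddle_3 only 2 to 3 are there at a start; the rules pass over those that are not, and their reading is None.
At some moment in a run one of paddle_0, paddle_1, paddle_2, paddle_3 may be knocked a few centimetres aside while the robot is not near it.
Once in a run the grip may slacken for a moment while it holds something.
It also fails if it takes over 210 s, if anything falls off the work surface, if the arm or the gripper's body presses on something with over 40 N, if the wrist force passes 120 N, or if a joint passes its speed limit or range.

## Robot

A 6-joint arm with a two-finger parallel gripper is mounted at the origin on the work surface. World frame = base frame: x ahead of the robot, y to its left, z up, the work surface at z = 0. Lengths are in m, angles in rad, forces in N, time in s.
With the tool pointing down it reaches from about 0.35 to 0.875 m from the base axis. Payload 4.2 kg.
Tool frame: the origin (TCP) lies at the very end of the fingers, on their centre line; the grasp point (between the pads) lies behind it (manip.pinch_z is the z of the grasp point in the tool frame, in m); z points along the fingers, y is the direction in which the jaws open and shut (so a half turn about z gives the same grasp; the last joint's range is limited). The gripper opens to 87 mm and grips with 3 to 60 N. Pads are 19 mm wide; open, the fingers measure 117 mm over their backs; the gripper's body (75 mm by 190 mm) begins 51 mm behind the grasp point.
Start: joints at [1.444, 0.385, 0.008, 0, -1.194, -0.259], TCP at [0.235, 0.579, 0.223] pointing down, gripper open.
Joint ranges: [-3.14, 3.14], [-1.21, 2.06], [-1.07, 1.41], [-3.16, 2.05], [-2.99, -0.16], [-3.1, 3.1]. Speed limits (rad/s): [2.79, 2.79, 3.14, 3.14, 3.14, 3.14].

## Interface

Orientations are given as a rotation vector (axis times angle).
In Python, from bench import manip gives the robot as it stands.
- The arm moves only by the shell command python3 -m creep 'ROWS' [FORCE]. ROWS is JSON, a list that holds one entry, the list of rows, each a list of 7 numbers: the shift along the world's x, y, z in units of 25 mm (1.0 is 25 mm), then the turn, a rotation vector about the world's x, y, z in degrees, then the closure, from 0 (fully open) to 1 (shut). A call has exactly 10 rows; each row shifts and turns the commanded pose from where the row before left it; what a row does not reach is not made up. A row lasts 1/8 s, in which the tool goes at most 62.5 mm and 10.7 degrees, less where a joint would pass 70% of its speed; a pose out of reach is approached as far as the arm can. A call is refused whole if a number of a shift passes 1 or a number of a turn 10.7, either way. A call with a gripper value outside its range is refused whole. The fingers move at their own pace and stop on an object; FORCE is the grip in N (left out, the last holds). Time passes only in rows, so rows that do not move let the fingers close, or fill a call up. It gives the time, the measured TCP pose, the force and the opening at its end, in the units of the state.
- manip.state(): the state, without advancing time (a new reading comes with each control period).
- manip.grab_frame(name): name is "scene" or "top"; returns (picture, depth): 400x640x3 uint8, red, green, blue; 400x640 float32, m along the optical axis (not along the pixel's ray), 0 where there is no reading.
- manip.camera_info(name): a dict with "camera_matrix" (3x3 intrinsics, pixels), "R" (3x3) and "t" (3): a world point X has camera coordinates R X + t. Camera axes: x right, y down, z forward; pixel columns grow to the right and rows downward; lengths in m; the calibration is good to about 2 mm. A picture is of the moment at which its call begins. camera_info takes no time and is no camera call.
- manip.job_done(): hands the job in, once; it reports no verdict.
Trained networks look in the newest picture that a camera, given by its name, has taken for a name from the list of things; names that differ only in an ending like _2 or _b are one class to them, and where a whole thing is asked for, a point or a joint stands for the part that bears it (a point fixed in the world has none). Each returns a list of dicts, best first, with "confidence" (0 to 1); they miss things now and then, are a little off and sometimes report something else, mostly with a low value. They report only what shows in the picture. A call takes as long as a camera call. They do not tell look-alikes from the thing itself.
- manip.boxes_of(camera, name): "position" ([row, column] in pixels, amid what is visible of it).
- manip.spot_point(camera, name): "position" ([row, column] in pixels: a listed point, or the origin of a listed thing).
The state is a dict: "t": time; "joints": joint angles; "joint_vel": joint speeds; "effort": joint torques, N m; "position": TCP position; "eef_rot": TCP orientation; "contact_force": force on the tool from outside, world axes, zero at the start; "moment": the same for the moment, N m; "opening": opening from 0.0 (shut) to 1.0 (fully open).
Only numpy, scipy, OpenCV 4.12 (cv2) and the standard library are available. Lean on these libraries where they do the work, as an engineer would, in place of code of your own. Each camera call takes 0.05 s, during which the arm holds its last target. There are 200 camera calls.

## Working session

There is one attempt and no reset: what is moved stays moved. The work goes in short steps, Python scripts to look and compute and a shell command to move; the robot and the scene stay as the last step left them, time stands still between calls to the robot, and variables do not carry over. Pictures are saved under pics/ and viewed, about 12 in all and at most 16, crops included, and the job is handed in when it is done.

```bash
mkdir -p pics; ls; cat > h.py <<'E'
import numpy as np, cv2
from bench import manip
def grab(n,save=None):
    p,d=manip.grab_frame(n)
    if save: cv2.imwrite('pics/'+save,p[:,:,::-1])
    return p,d
def world(n,d,r,c,z=None):
    ci=manip.camera_info(n);K,R,t=[np.array(ci[k]) for k in('camera_matrix','R','t')]
    ray=np.linalg.inv(K)@np.array([c,r,1.0])
    if z is None:
        return R.T@(ray*d-t)
    o=-R.T@t; v=R.T@ray
    return o+v*(z-o[2])/v[2]
def pts(n,d):
    ci=manip.camera_info(n);K,R,t=[np.array(ci[k]) for k in('camera_matrix','R','t')]
    r,c=np.mgrid[:d.shape[0],:d.shape[1]]
    ray=np.stack([c,r,np.ones_like(c)],-1)@np.linalg.inv(K).T
    return (ray*d[...,None]-t)@R
E
python3 - <<'E'
from h import *
s=manip.state();print(s['t'],s['position'],s['eef_rot'],s['opening'],manip.pinch_z)
for n in('scene','top'):
    p,d=grab(n,n+'0.png'); P=pts(n,d)
    ci=manip.camera_info(n);print(n,-np.array(ci['R']).T@ci['t'])
    for nm in('lid_0','paddle_0','bin','tray','paint_can','jar','cup','box_0'):
        for o in manip.spot_point(n,nm):
            r,c=o['position'];i,j=int(np.clip(r,0,399)),int(np.clip(c,0,639));print(nm,round(o['confidence'],2),[round(r),round(c)],P[i,j].round(3))
E
```

```text
pics
0.0 [0.23494948 0.57851614 0.22146587] [ 3.08118517e+00 -6.02153234e-01 -4.71605563e-04] 1.0005040121391484 -0.0187
scene [1.58985326 0.39248989 1.065225  ]
lid_0 0.87 [205, 280] [ 0.669 -0.203  0.058]
lid_0 0.76 [289, 453] [0.739 0.431 0.013]
lid_0 0.67 [236, 396] [0.647 0.216 0.066]
lid_0 0.64 [144, 239] [ 0.383 -0.569  0.035]
paddle_0 0.72 [205, 420] [0.43  0.242 0.025]
paddle_0 0.59 [213, 451] [0.418 0.358 0.02 ]
bin 0.66 [246, 389] [0.686 0.206 0.053]
bin 0.64 [208, 427] [0.405 0.265 0.002]
paint_can 0.68 [244, 293] [ 0.815 -0.079  0.059]
jar 0.92 [268, 362] [0.8   0.153 0.038]
cup 0.73 [248, 475] [0.564 0.464 0.031]
box_0 0.82 [227, 333] [0.69  0.007 0.056]
box_0 0.76 [214, 280] [ 0.702 -0.185  0.056]
box_0 0.6 [246, 392] [0.688 0.217 0.054]
top [ 0.4481989  -0.0292486   1.38376391]
lid_0 0.97 [272, 494] [ 0.365 -0.578  0.027]
lid_0 0.8 [159, 172] [0.722 0.432 0.016]
lid_0 0.71 [184, 241] [0.635 0.206 0.062]
lid_0 0.64 [182, 312] [ 0.635 -0.012  0.083]
lid_0 0.61 [183, 373] [ 0.635 -0.197  0.084]
paddle_0 0.95 [258, 229] [0.406 0.242 0.023]
paddle_0 0.71 [261, 193] [0.397 0.352 0.027]
paddle_0 0.68 [143, 260] [0.762 0.146 0.064]
paddle_0 0.41 [256, 398] [ 0.411 -0.285  0.006]
bin 0.88 [262, 219] [0.396 0.28  0.006]
bin 0.39 [184, 311] [ 0.628 -0.009  0.087]
tray 0.97 [256, 395] [ 0.411 -0.273  0.004]
paint_can 0.57 [141, 336] [ 0.764 -0.086  0.074]
jar 0.67 [142, 263] [0.763 0.14  0.061]
cup 0.93 [217, 158] [0.537 0.476 0.008]
```

```bash
python3 -m creep --help 2>&1 | head -20
```

```text
invalid input: not JSON, or not a number
```

```bash
python3 - <<'E'
import cv2
t=cv2.imread('pics/top0.png');cv2.imwrite('pics/top0b.png',cv2.resize(t[90:330,120:540],(798,456),interpolation=cv2.INTER_CUBIC))
E
```

```text
(no output)
```

View pics/top0b.png

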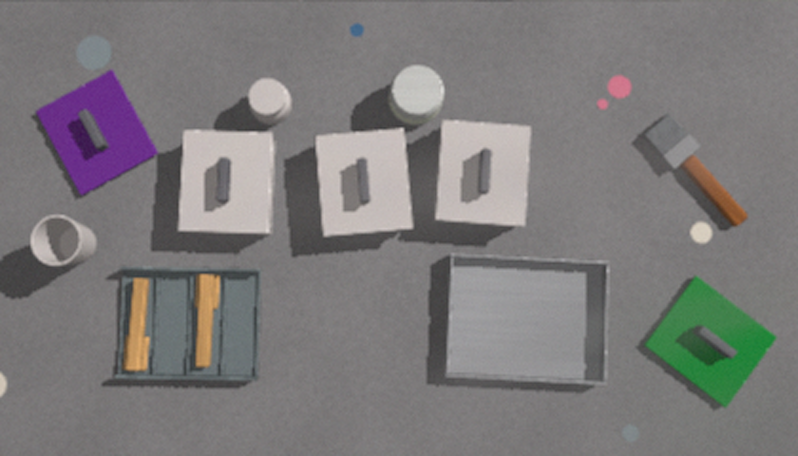

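View pics/scene0.png

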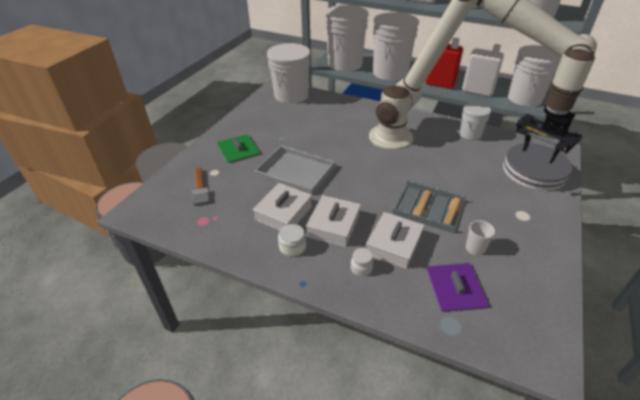

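The top picture shows three white lidded boxes at crop (227,182), (363,182) and (484,173). Two paddles are in the bin at (137,325) and (207,320), and the empty tray is at (527,320). The purple lid (95,132) and green lid (710,340) are the look-alikes, and the white lids on boxes are the ones meant. Next I measure exact poses.

```bash
cat >> h.py <<'E'
def rect(Q):
    (cx,cy),(w,h),a=cv2.minAreaRect((Q[:,:2]*1000).astype(np.float32))
    if w<h: w,h,a=h,w,a+90
    a=(a+90)%180-90
    return f"c=({cx:.0f},{cy:.0f}) {w:.0f}x{h:.0f} long-axis {a:.1f}deg n={len(Q)} z={np.median(Q[:,2])*1000:.0f}"
def comps(P,m,nmin=15):
    n,l,st,_=cv2.connectedComponentsWithStats(m.astype(np.uint8),connectivity=8)
    return [(P[l==i],l==i) for i in range(1,n) if st[i,4]>=nmin]
def reg(P,x0,x1,y0,y1,z0,z1):
    return (P[...,0]>x0)&(P[...,0]<x1)&(P[...,1]>y0)&(P[...,1]<y1)&(P[...,2]>z0)&(P[...,2]<z1)
E
python3 - <<'E'
from h import *
p,d=grab('top');P=pts('top',d)
for nm,m in dict(lids=reg(P,.5,.73,-.35,.35,.048,.066),handles=reg(P,.5,.73,-.35,.35,.072,.1),tall=reg(P,.45,.9,-.35,.6,.045,.11)).items():
    for Q,_ in comps(P,m): print(nm,rect(Q))
hsv=cv2.cvtColor(p,cv2.COLOR_RGB2HSV)
m=(hsv[...,0]<25)&(hsv[...,1]>90)&reg(P,.25,.55,.1,.5,-.02,.1)
for Q,mm in comps(P,m):
    print('paddle',rect(Q)); 
    # width profile along x
    for x0 in np.arange(.31,.49,.02):
        q=Q[(Q[:,0]>x0)&(Q[:,0]<x0+.02)]
        if len(q): print(round(x0,2),q[:,1].min().round(3),q[:,1].max().round(3),np.median(q[:,2]).round(3),end=' | ')
    print()
for nm,b in dict(bin=(.28,.52,.12,.46),tray=(.28,.55,-.45,-.1)).items():
    m=reg(P,*b,.016,.06)
    if nm=='bin': m&=~((hsv[...,0]<25)&(hsv[...,1]>90))
    print(nm,rect(P[m]))
    m=reg(P,*b,-.02,.016); print(np.median(P[m][:,2]))
E
```

```text
lids c=(646,-205) 167x147 long-axis -4.3deg n=2352 z=56
lids c=(630,-10) 166x146 long-axis 5.0deg n=2390 z=56
lids c=(631,213) 167x147 long-axis -2.1deg n=2390 z=56
handles c=(644,-205) 68x16 long-axis -4.1deg n=127 z=83
handles c=(631,213) 71x17 long-axis -1.3deg n=134 z=84
handles c=(630,-10) 70x16 long-axis 4.8deg n=122 z=84
tall c=(777,-96) 87x86 long-axis -89.7deg n=657 z=69
tall c=(768,147) 60x59 long-axis 87.2deg n=319 z=64
tall c=(646,-205) 167x147 long-axis -4.3deg n=2498 z=56
tall c=(630,-10) 166x146 long-axis 5.0deg n=2514 z=56
tall c=(631,213) 167x147 long-axis -2.1deg n=2532 z=56
tall c=(533,467) 80x75 long-axis -89.9deg n=397 z=81
paddle c=(406,249) 149x37 long-axis -2.1deg n=454 z=22
0.33 0.241 0.26 0.023 | 0.35 0.239 0.262 0.022 | 0.37 0.239 0.261 0.024 | 0.39 0.238 0.258 0.023 | 0.41 0.23 0.264 0.024 | 0.43 0.229 0.265 0.02 | 0.45 0.228 0.265 0.021 | 0.47 0.229 0.261 0.02 | 
paddle c=(400,360) 149x38 long-axis -2.0deg n=469 z=22
0.31 0.345 0.38 0.022 | 0.33 0.343 0.382 0.019 | 0.35 0.344 0.38 0.021 | 0.37 0.342 0.378 0.023 | 0.39 0.349 0.369 0.024 | 0.41 0.347 0.367 0.022 | 0.43 0.346 0.369 0.024 | 0.45 0.344 0.365 0.023 | 0.47 0.346 0.363 0.022 | 
bin c=(415,310) 296x204 long-axis 88.8deg n=340 z=29
0.002086196910045658
tray c=(409,-278) 260x200 long-axis 87.0deg n=609 z=29
0.002922452620174155
```

```bash
python3 -m creep '[[[0.79,-0.73,0,0,0,1,0],[0.79,-0.73,0,0,0,1,0],[0.79,-0.73,0,0,0,1,0],[0.79,-0.73,0,0,0,1,0],[0.79,-0.73,0,0,0,1,0],[0.79,-0.73,0,0,0,1,0],[0.79,-0.73,0,0,0,1,0],[0.79,-0.73,0,0,0,1,0],[0.79,-0.73,0,0,0,1,0],[0.79,-0.73,0,0,0,1,0]]]' 40; python3 -m creep '[[[0.79,-0.73,0,0,0,1,0],[0.79,-0.73,0,0,0,1,0],[0.79,-0.73,0,0,0,1,0],[0.79,-0.73,0,0,0,1,0],[0.79,-0.73,0,0,0,1,0],[0.79,-0.73,-0.5,0,0,1,0],[0.79,-0.73,-0.5,0,0,1,0],[0.79,-0.73,-0.5,0,0,1,0],[0.79,-0.73,-0.5,0,0,1,0],[0.79,-0.73,-0.5,0,0,1.5,0]]]'
```

```text
t: 2.2
position: [0.4333, 0.3959, 0.2227]
eef_rot: [-3.124, 0.33, -0.0]
contact_force: [-1.0, -0.6, 0.1]
opening: 1.0
t: 3.45
position: [0.6308, 0.2135, 0.1596]
eef_rot: [-3.141, 0.043, -0.0]
contact_force: [0.8, 0.0, -0.6]
opening: 1.0
```

```bash
python3 -m creep '[[[0,0,-0.6,0,0,0,0],[0,0,-0.6,0,0,0,0],[0,0,-0.6,0,0,0,0],[0,0,-0.6,0,0,0,0],[0,0,-0.6,0,0,0,0],[0,0,-0.3,0,0,0,0.3],[0,0,-0.3,0,0,0,0.3],[0,0,-0.3,0,0,0,0.4],[0,0,0,0,0,0,1],[0,0,0,0,0,0,1]]]' 40; python3 -m creep '[[[0,0,0,0,0,0,1],[0,0,0,0,0,0,1],[0,0,0,0,0,0,1],[0,0,0.2,0,0,0,1],[0,0,0.4,0,0,0,1],[0,0,0.6,0,0,0,1],[0,0,0.8,0,0,0,1],[0,0,0.8,0,0,0,1],[0,0,0.4,0,0,0,1],[0,0,0,0,0,0,1]]]'
```

```text
t: 4.7
position: [0.6304, 0.2142, 0.0629]
eef_rot: [-3.141, 0.044, -0.001]
contact_force: [0.2, 0.0, 0.5]
opening: 0.517
t: 5.95
position: [0.6306, 0.2144, 0.1438]
eef_rot: [-3.14, 0.044, -0.003]
contact_force: [-0.2, -1.1, -2.2]
opening: 0.181
```

```bash
python3 -m creep '[[[-0.8,-0.77,0,0,0,0,1],[-0.8,-0.77,0,0,0,0,1],[-0.8,-0.77,0,0,0,0,1],[-0.8,-0.77,0,0,0,0,1],[-0.8,-0.77,0,0,0,0,1],[-0.8,-0.77,-0.2,0,0,0,1],[-0.8,-0.77,-0.5,0,0,0,1],[-0.8,-0.77,-0.5,0,0,0,1],[-0.8,-0.77,-0.5,0,0,0,1],[-0.8,-0.77,-0.5,0,0,0,1]]]'; python3 -m creep '[[[0,0,-0.5,0,0,0,1],[0,0,-0.5,0,0,0,1],[0,0,-0.5,0,0,0,1],[0,0,-0.5,0,0,0,1],[0,0,-0.4,0,0,0,1],[0,0,-0.2,0,0,0,1],[0,0,0,0,0,0,1],[0,0,0,0,0,0,1],[0,0,0,0,0,0,1],[0,0,0,0,0,0,1]]]'
cat > look.py <<'E'
from h import *
import sys
p,d=grab('top',sys.argv[1]);P=pts('top',d)
cx,cy=float(sys.argv[2]),float(sys.argv[3])
m=reg(P,cx-.068,cx+.068,cy-.058,cy+.058,.012,.04)
for Q,_ in comps(P,m): print(rect(Q))
for nm in('opener','bung','clamp'):
    for o in manip.spot_point('top',nm)[:3]:
        r,c=o['position'];print(nm,round(o['confidence'],2),round(r),round(c),world('top',0,r,c,.024).round(3))
ci=manip.camera_info('top');K,R,t=[np.array(ci[k]) for k in('camera_matrix','R','t')]
u=K@(R@np.array([cx,cy,.03])+t);u/=u[2];r,c=int(u[1]),int(u[0])
cv2.imwrite('pics/crop_'+sys.argv[1],cv2.resize(p[r-40:r+40,c-50:c+50,::-1],(500,400),interpolation=cv2.INTER_CUBIC))
print('crop origin',r-40,c-50)
E
python3 look.py a1.png .631 .213
```

```text
t: 7.2
position: [0.4289, 0.0208, 0.0867]
eef_rot: [3.141, -0.044, -0.002]
contact_force: [-0.3, -0.4, -1.3]
opening: 0.184
t: 8.45
position: [0.4303, 0.0216, 0.0228]
eef_rot: [-3.141, 0.044, -0.001]
contact_force: [-0.8, 0.1, -1.0]
opening: 0.179
c=(636,211) 111x64 long-axis -37.2deg n=333 z=23
opener 0.79 186 243 [0.63  0.201 0.024]
crop origin 145 189
```

View pics/crop_a1.png

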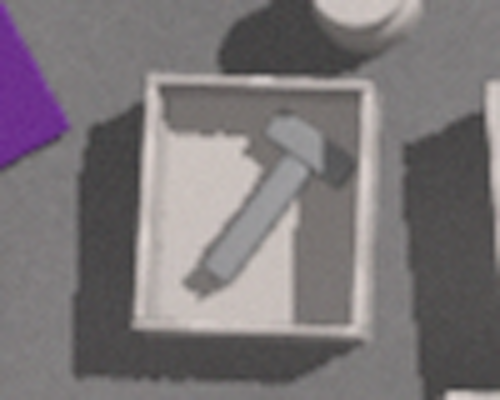

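```bash
python3 -m creep '[[[0,0,-0.08,0,0,0,1],[0,0,-0.08,0,0,0,1],[0,0,0,0,0,0,1],[0,0,0,0,0,0,0.5],[0,0,0,0,0,0,0.3],[0,0,0,0,0,0,0.3],[0,0,0.6,0,0,0,0.3],[0,0,1,0,0,0,0.3],[0,0,1,0,0,0,0.3],[0,0,0.6,0,0,0,0.3]]]'
```

```text
t: 9.9
position: [0.4306, 0.0217, 0.0998]
eef_rot: [-3.141, 0.044, -0.003]
contact_force: [-0.0, 0.5, -0.2]
opening: 0.698
```

The only part in box A is T-shaped. Its crosspiece is at crop (310,148) and its bar runs down to (200,285), so this is the opener. The lid is down on the bench, and I go for the opener.

```bash
python3 -m creep '[[[0.85,0.74,0.2,0,0,-3.6,0.45],[0.85,0.74,0.2,0,0,-3.6,0.45],[0.85,0.74,0,0,0,-3.6,0.45],[0.85,0.74,0,0,0,-3.6,0.45],[0.85,0.74,0,0,0,-3.6,0.45],[0.85,0.74,0,0,0,-3.5,0.45],[0.85,0.74,0,0,0,-3.5,0.45],[0.85,0.74,0,0,0,-3.5,0.45],[0.85,0.74,0,0,0,-3.5,0.45],[0.85,0.74,0,0,0,-3.5,0.45]]]' 40; python3 -m creep '[[[0,0,-0.4,0,0,0,0.45],[0,0,-0.6,0,0,0,0.45],[0,0,-0.6,0,0,0,0.45],[0,0,-0.6,0,0,0,0.45],[0,0,-0.4,0,0,0,0.45],[0,0,0,0,0,0,0.45],[0,0,0,0,0,0,0.45],[0,0,0,0,0,0,0.45],[0,0,0,0,0,0,0.45],[0,0,0,0,0,0,0.45]]]'
```

```text
t: 11.15
position: [0.6431, 0.2071, 0.1081]
eef_rot: [2.977, -1.002, -0.001]
contact_force: [0.1, -0.3, 1.7]
opening: 0.549
t: 12.4
position: [0.6427, 0.2066, 0.0438]
eef_rot: [-2.978, 0.999, -0.0]
contact_force: [0.6, 0.7, 0.1]
opening: 0.549
```

```bash
python3 -m creep '[[[0,0,-0.4,0,0,0,0.45],[0,0,-0.4,0,0,0,0.45],[0,0,-0.35,0,0,0,0.45],[0,0,-0.2,0,0,0,0.45],[0,0,0,0,0,0,0.45],[0,0,0,0,0,0,1],[0,0,0,0,0,0,1],[0,0,0,0,0,0,1],[0,0,0,0,0,0,1],[0,0,0,0,0,0,1]]]' 50; python3 -m creep '[[[0,0,0.2,0,0,0,1],[0,0,0.4,0,0,0,1],[0,0,0.6,0,0,0,1],[0,0,0.8,0,0,0,1],[0,0,0.8,0,0,0,1],[0,0,0.8,0,0,0,1],[0,0,0.8,0,0,0,1],[0,0,0.6,0,0,0,1],[0,0,0.4,0,0,0,1],[0,0,0,0,0,0,1]]]'
```

```text
t: 13.65
position: [0.6426, 0.2064, 0.01]
eef_rot: [2.978, -1.0, -0.0]
contact_force: [-1.5, -0.4, 1.2]
opening: 0.227
t: 14.9
position: [0.643, 0.2067, 0.1457]
eef_rot: [-2.977, 0.999, -0.002]
contact_force: [-0.2, -1.0, -1.0]
opening: 0.221
```

```bash
python3 -m creep '[[[-0.4,-1,0,0,0,1.5,1],[-0.4,-1,0,0,0,1.5,1],[-0.4,-1,0,0,0,1.5,1],[-0.4,-1,0,0,0,1.5,1],[-0.4,-1,0,0,0,1.5,1],[-0.4,-1,0,0,0,1.5,1],[-0.4,-1,0,0,0,1.5,1],[-0.4,-1,0,0,0,1.5,1],[-0.4,-1,0,0,0,1.5,1],[-0.4,-1,0,0,0,1.5,1]]]'; python3 -m creep '[[[-0.4,-1,0,0,0,1.5,1],[-0.4,-1,0,0,0,1.5,1],[-0.4,-1,0,0,0,1.5,1],[-0.4,-1,0,0,0,1.5,1],[-0.4,-1,0,0,0,1.5,1],[-0.4,-1,0,0,0,1.5,1],[-0.4,-1,0,0,0,1.5,1],[-0.4,-1,0,0,0,1.5,1],[-0.4,-1,0,0,0,1.5,1],[-0.4,-1,0,0,0,1.5,1]]]'; python3 -m creep '[[[-0.4,-1,0,0,0,1.5,1],[-0.4,-1,-0.2,0,0,1.5,1],[-0.3,-0.2,-0.5,0,0,1,1],[0,0,-0.5,0,0,0,1],[0,0,-0.5,0,0,0,1],[0,0,-0.5,0,0,0,1],[0,0,-0.5,0,0,0,1],[0,0,-0.5,0,0,0,1],[0,0,-0.3,0,0,0,1],[0,0,0,0,0,0,1]]]'
```

```text
t: 16.15
position: [0.5417, -0.0443, 0.1439]
eef_rot: [3.083, -0.601, -0.003]
contact_force: [-0.1, 0.2, -2.0]
opening: 0.23
t: 17.4
position: [0.4418, -0.294, 0.144]
eef_rot: [-3.135, 0.193, 0.003]
contact_force: [-0.8, -0.6, -1.1]
opening: 0.223
t: 18.65
position: [0.4148, -0.3483, 0.0566]
eef_rot: [-3.14, 0.085, 0.002]
contact_force: [-0.3, -0.3, -0.8]
opening: 0.221
```

```bash
python3 -m creep '[[[0,0,-0.5,0,0,0,1],[0,0,-0.5,0,0,0,1],[0,0,-0.5,0,0,0,1],[0,0,-0.3,0,0,0,1],[0,0,-0.08,0,0,0,1],[0,0,0,0,0,0,1],[0,0,0,0,0,0,0.6],[0,0,0,0,0,0,0.55],[0,0,0,0,0,0,0.55],[0,0,0.3,0,0,0,0.55]]]'; python3 -m creep '[[[0,0,0.7,0,0,0,0.5],[0,0,0.8,0,0,0,0.5],[0,0,0.8,0,0,0,0.5],[0,0.6,0.8,0,0,0,0.5],[0,1,0.5,0,0,0,0.5],[0,1,0,0,0,0,0.5],[0,1,0,0,0,0,0.5],[0,1,0,0,0,0,0.5],[0,1,0,0,0,0,0.5],[0,1,0,0,0,0,0.5]]]'
```

```text
t: 19.9
position: [0.4148, -0.3483, 0.0177]
eef_rot: [-3.14, 0.085, 0.002]
contact_force: [-0.2, 0.1, 0.1]
opening: 0.443
t: 21.15
position: [0.4153, -0.1827, 0.1085]
eef_rot: [3.14, -0.085, 0.002]
contact_force: [-0.1, 0.3, 0.6]
opening: 0.498
```

```bash
python3 - <<'E'
from h import *
p,d=grab('top','b1.png');P=pts('top',d)
for Q,_ in comps(P,reg(P,.3,.54,-.07,.12,.025,.05)): print('handle',rect(Q))
for Q,_ in comps(P,reg(P,.31,.5,-.4,-.3,.016,.028)): print('opener',rect(Q))
E
```

```text
opener c=(411,-345) 110x60 long-axis -3.5deg n=320 z=23
```

```bash
python3 -m creep '[[[0.06,0.82,0,0,0,0.15,0.5],[0.06,0.82,0,0,0,0.15,0.5],[0.06,0.82,0,0,0,0.15,0.5],[0.06,0.82,0,0,0,0.15,0.5],[0.06,0.82,0,0,0,0.15,0.5],[0.06,0.82,0,0,0,0.15,0.5],[0.06,0.82,0,0,0,0.15,0.5],[0.06,0.82,0,0,0,0.15,0.5],[0.06,0.82,0,0,0,0.15,0.5],[0.06,0.82,0,0,0,0.15,0.5]]]'; python3 -m creep '[[[0,0,-0.6,0,0,0,0.5],[0,0,-0.6,0,0,0,0.5],[0,0,-0.6,0,0,0,0.5],[0,0,-0.6,0,0,0,0.5],[0,0,-0.6,0,0,0,0.5],[0,0,-0.3,0,0,0,0.5],[0,0,-0.25,0,0,0,0.5],[0,0,0,0,0,0,0.5],[0,0,0,0,0,0,0.5],[0,0,0,0,0,0,0.5]]]'
```

```text
t: 22.45
position: [0.4304, 0.0221, 0.1084]
eef_rot: [-3.141, 0.044, -0.001]
contact_force: [0.2, 0.6, -0.6]
opening: 0.498
t: 23.7
position: [0.4304, 0.0217, 0.0194]
eef_rot: [-3.141, 0.044, -0.001]
contact_force: [-0.3, -0.9, 0.4]
opening: 0.503
```

```bash
python3 -m creep '[[[0,0,0,0,0,0,1],[0,0,0,0,0,0,1],[0,0,0,0,0,0,1],[0,0,0,0,0,0,1],[0,0,0.3,0,0,0,1],[0,0,0.6,0,0,0,1],[0,0,0.8,0,0,0,1],[0,0,0.8,0,0,0,1],[0,0,0.8,0,0,0,1],[0,0,0.8,0,0,0,1]]]' 40; python3 -m creep '[[[0.8,0.77,0.5,0,0,0,1],[0.8,0.77,0.4,0,0,0,1],[0.8,0.77,0,0,0,0,1],[0.8,0.77,0,0,0,0,1],[0.8,0.77,0,0,0,0,1],[0.8,0.77,0,0,0,0,1],[0.8,0.77,0,0,0,0,1],[0.8,0.77,0,0,0,0,1],[0.8,0.77,0,0,0,0,1],[0.8,0.77,0,0,0,0,1]]]';python3 -m creep '[[[0,0,-0.6,0,0,0,1],[0,0,-0.6,0,0,0,1],[0,0,-0.5,0,0,0,1],[0,0,-0.3,0,0,0,1],[0,0,0,0,0,0,1],[0,0,0,0,0,0,1],[0,0,0,0,0,0,1],[0,0,0,0,0,0,1],[0,0,0,0,0,0,1],[0,0,0,0,0,0,1]]]'
```

```text
t: 24.95
position: [0.4297, 0.0214, 0.1224]
eef_rot: [-3.141, 0.044, 0.0]
contact_force: [-0.0, 0.6, -1.8]
opening: 0.18
t: 26.2
position: [0.6302, 0.2145, 0.1439]
eef_rot: [3.141, -0.044, -0.002]
contact_force: [-0.1, 1.1, -2.4]
opening: 0.179
t: 27.45
position: [0.6302, 0.2141, 0.0941]
eef_rot: [-3.141, 0.044, -0.0]
contact_force: [0.5, 0.9, -0.3]
opening: 0.185
```

```bash
python3 -m creep '[[[0,0,-0.4,0,0,0,1],[0,0,-0.4,0,0,0,1],[0,0,-0.3,0,0,0,1],[0,0,-0.13,0,0,0,1],[0,0,0,0,0,0,1],[0,0,0,0,0,0,1],[0,0,0,0,0,0,0.5],[0,0,0,0,0,0,0.4],[0,0,0,0,0,0,0.4],[0,0,0,0,0,0,0.4]]]'; python3 -m creep '[[[0,0,0.4,0,0,0,0.5],[0,0,0.8,0,0,0,0.5],[0,0,0.8,0,0,0,0.5],[-0.6,0,0.8,0,0,0,0.5],[-0.9,0,0.4,0,0,0,0.5],[-0.9,0,0,0,0,0,0.5],[-0.9,-0.5,0,0,0,0,0.5],[-0.9,-0.5,0,0,0,0,0.5],[-0.9,-0.5,0,0,0,0,0.5],[-0.9,-0.5,0,0,0,0,0.5]]]'
python3 - <<'E'
from h import *
p,d=grab('top','c1.png');P=pts('top',d)
for Q,_ in comps(P,reg(P,.5,.73,-.35,.35,.04,.066)): print('lid',rect(Q))
for Q,_ in comps(P,reg(P,.5,.73,-.35,.35,.072,.1)): print('handle',rect(Q))
hsv=cv2.cvtColor(p,cv2.COLOR_RGB2HSV)
m=(hsv[...,0]<25)&(hsv[...,1]>90)&reg(P,.25,.6,-.1,.5,-.02,.06)
for Q,mm in comps(P,m): print('paddle',rect(Q))
for Q,_ in comps(P,reg(P,.31,.5,-.4,-.3,.016,.028)): print('opener',rect(Q))
E
```

```text
t: 28.7
position: [0.6302, 0.2141, 0.0634]
eef_rot: [-3.141, 0.044, -0.0]
contact_force: [-0.2, 1.2, 0.6]
opening: 0.541
t: 29.95
position: [0.4797, 0.1638, 0.1442]
eef_rot: [-3.141, 0.044, -0.002]
contact_force: [0.4, 0.3, 0.0]
opening: 0.498
lid c=(645,-205) 167x147 long-axis -4.5deg n=2364 z=56
lid c=(630,-10) 167x146 long-axis 5.0deg n=2404 z=56
lid c=(631,216) 166x149 long-axis -2.2deg n=2372 z=56
handle c=(644,-205) 68x16 long-axis -4.0deg n=127 z=84
handle c=(631,216) 70x17 long-axis -1.4deg n=139 z=83
handle c=(629,-10) 68x16 long-axis 4.8deg n=121 z=84
paddle c=(382,249) 100x25 long-axis -6.2deg n=244 z=23
paddle c=(334,352) 17x15 long-axis -5.9deg n=31 z=15
opener c=(411,-345) 110x61 long-axis -3.4deg n=323 z=22
```

```bash
cat > pad.py <<'E'
from h import *
for n in('top','scene'):
    p,d=grab(n,None);P=pts(n,d)
    hsv=cv2.cvtColor(p,cv2.COLOR_RGB2HSV)
    m=(hsv[...,0]<25)&(hsv[...,1]>90)&reg(P,.25,.6,-.45,.5,-.02,.06)
    for Q,mm in comps(P,m): print(n,rect(Q))
E
python3 -m creep '[[[0,-0.8,0,0,0,0,0.5],[0,-0.8,0,0,0,0,0.5],[0,-0.8,0,0,0,0,0.5],[0,-0.8,0,0,0,0,0.5],[0,-0.8,0,0,0,0,0.5],[0,-0.8,0,0,0,0,0.5],[0,-0.8,0,0,0,0,0.5],[0,-0.8,0,0,0,0,0.5],[0,-0.8,0,0,0,0,0.5],[0,-0.8,0,0,0,0,0.5]]]'; python3 pad.py
```

```text
t: 31.25
position: [0.4801, -0.0376, 0.1432]
eef_rot: [3.141, -0.045, -0.0]
contact_force: [-0.2, 0.5, -0.2]
opening: 0.5
top c=(400,359) 149x37 long-axis -3.7deg n=466 z=23
top c=(344,250) 26x20 long-axis 1.8deg n=65 z=24
scene c=(408,246) 142x33 long-axis 0.1deg n=166 z=22
scene c=(399,361) 163x35 long-axis 0.2deg n=213 z=23
```

```bash
python3 -m creep '[[[-0.29,0.95,0,0,0,0,0.5],[-0.29,0.95,0,0,0,0,0.5],[-0.29,0.95,0,0,0,0,0.5],[-0.29,0.95,0,0,0,0,0.5],[-0.29,0.95,0,0,0,0,0.5],[-0.29,0.95,0,0,0,0,0.5],[-0.29,0.95,0,0,0,0,0.5],[-0.29,0.95,0,0,0,0,0.5],[-0.29,0.95,0,0,0,0,0.5],[-0.27,0.95,0,0,0,0,0.5]]]'; python3 -m creep '[[[0,0.95,-0.3,0,0,0,0.5],[0,0.97,-0.5,0,0,0,0.5],[0,0,-0.5,0,0,0,0.5],[0,0,-0.5,0,0,0,0.5],[0,0,-0.5,0,0,0,0.5],[0,0,-0.5,0,0,0,0.5],[0,0,-0.5,0,0,0,0.5],[0,0,-0.5,0,0,0,0.5],[0,0,-0.4,0,0,0,0.5],[0,0,0,0,0,0,0.5]]]'; python3 pad.py
```

```text
t: 32.6
position: [0.4079, 0.2023, 0.1433]
eef_rot: [-3.141, 0.044, -0.0]
contact_force: [0.8, -0.4, -0.1]
opening: 0.498
t: 33.85
position: [0.4078, 0.2491, 0.0374]
eef_rot: [3.14, -0.044, -0.002]
contact_force: [-0.1, -0.1, 1.0]
opening: 0.503
top c=(461,247) 38x37 long-axis -89.9deg n=146 z=21
top c=(463,355) 22x21 long-axis -0.1deg n=61 z=23
top c=(404,250) 34x5 long-axis -0.9deg n=23 z=26
top c=(348,250) 35x20 long-axis 0.7deg n=88 z=23
scene c=(406,247) 151x33 long-axis -1.1deg n=168 z=22
scene c=(403,359) 149x34 long-axis -1.7deg n=201 z=22
```

```bash
python3 -m creep '[[[0,0,-0.4,0,0,0,0.5],[0,0,-0.4,0,0,0,0.5],[0,0,-0.18,0,0,0,0.5],[0,0,0,0,0,0,0.5],[0,0,0,0,0,0,1],[0,0,0,0,0,0,1],[0,0,0,0,0,0,1],[0,0,0,0,0,0,1],[0,0,0,0,0,0,1],[0,0,0,0,0,0,1]]]' 40; python3 -m creep '[[[0,0,0.3,0,0,0,1],[0,0,0.6,0,0,0,1],[0,0,0.8,0,0,0,1],[0,0,0.8,0,0,0,1],[0,0,0.8,0,0,0,1],[0,0,0.7,0,0,0,1],[0,-0.5,0,0,0,0,1],[0,-1,0,0,0,0,1],[0,-1,0,0,0,0,1],[0,-1,0,0,0,0,1]]]'
```

```text
t: 35.2
position: [0.4082, 0.2496, 0.014]
eef_rot: [-3.141, 0.044, -0.0]
contact_force: [-0.3, -0.6, 3.1]
opening: 0.249
t: 36.45
position: [0.4071, 0.1601, 0.1128]
eef_rot: [3.14, -0.045, -0.003]
contact_force: [-1.0, 0.4, -0.4]
opening: 0.244
```

```bash
python3 -m creep '[[[0,-1,0,0,0,0,1],[0,-1,0,0,0,0,1],[0,-1,0,0,0,0,1],[0,-1,0,0,0,0,1],[0,-1,0,0,0,0,1],[0,-1,0,0,0,0,1],[0,-1,0,0,0,0,1],[0,-1,0,0,0,0,1],[0,-1,0,0,0,0,1],[0,-1,0,0,0,0,1]]]'; python3 -m creep '[[[0,-1,0,0,0,-0.2,1],[0,-1,0,0,0,-0.2,1],[0,-1,0,0,0,-0.2,1],[0,-1,0,0,0,-0.2,1],[0,-1,0,0,0,-0.2,1],[0,-1,0,0,0,-0.2,1],[0.15,-1,-0.4,0,0,-0.2,1],[0,-0.1,-0.5,0,0,-0.2,1],[0,0,-0.5,0,0,0,1],[0,0,-0.5,0,0,0,1]]]'; python3 -m creep '[[[0,0,-0.5,0,0,0,1],[0,0,-0.5,0,0,0,1],[0,0,-0.5,0,0,0,1],[0,0,-0.35,0,0,0,1],[0,0,0,0,0,0,1],[0,0,0,0,0,0,1],[0,0,0,0,0,0,1],[0,0,0,0,0,0,1],[0,0,0,0,0,0,1],[0,0,0,0,0,0,1]]]'
```

```text
t: 37.7
position: [0.4067, -0.0893, 0.1129]
eef_rot: [3.141, -0.045, -0.003]
contact_force: [0.4, 0.2, -0.8]
opening: 0.249
t: 38.95
position: [0.4112, -0.2648, 0.0652]
eef_rot: [-3.14, 0.087, 0.002]
contact_force: [-0.2, 1.0, -0.6]
opening: 0.249
t: 40.2
position: [0.4119, -0.2655, 0.0201]
eef_rot: [3.14, -0.088, 0.0]
contact_force: [1.1, 0.4, -1.0]
opening: 0.247
```

```bash
python3 -m creep '[[[0,0,-0.1,0,0,0,1],[0,0,-0.08,0,0,0,1],[0,0,0,0,0,0,1],[0,0,0,0,0,0,0.65],[0,0,0,0,0,0,0.6],[0,0,0,0,0,0,0.6],[0,0,0.4,0,0,0,0.6],[0,0,0.8,0,0,0,0.5],[0,0,0.8,0,0,0,0.5],[0,0,0.8,0,0,0,0.5]]]'; python3 -m creep '[[[0,0,0.6,0,0,0,0.5],[0,0.8,0.6,0,0,0,0.5],[0,1,0,0,0,0,0.5],[0,1,0,0,0,0,0.5],[0,1,0,0,0,0,0.5],[0,1,0,0,0,0,0.5],[0,1,0,0,0,0,0.5],[0,1,0,0,0,0,0.5],[0,1,0,0,0,0,0.5],[0,1,0,0,0,0,0.5]]]'; python3 pad.py
```

```text
t: 41.45
position: [0.412, -0.2655, 0.0869]
eef_rot: [3.14, -0.088, 0.001]
contact_force: [0.3, 0.6, 0.2]
opening: 0.492
t: 42.7
position: [0.412, -0.0446, 0.1163]
eef_rot: [-3.14, 0.088, -0.002]
contact_force: [0.7, 0.6, -1.0]
opening: 0.499
top c=(410,-264) 145x38 long-axis -4.3deg n=390 z=24
top c=(400,360) 149x37 long-axis -1.7deg n=466 z=22
scene c=(414,-260) 143x27 long-axis -4.2deg n=161 z=22
scene c=(400,358) 148x34 long-axis -3.4deg n=206 z=22
```

```bash
python3 -m creep '[[[-0.05,1,0,0,0,0,0.5],[-0.05,1,0,0,0,0,0.5],[-0.05,1,0,0,0,0,0.5],[-0.05,1,0,0,0,0,0.5],[-0.05,1,0,0,0,0,0.5],[-0.05,1,0,0,0,0,0.5],[-0.05,1,0,0,0,0,0.5],[-0.05,1,0,0,0,0,0.5],[-0.05,1,0,0,0,0,0.5],[-0.05,1,0,0,0,0,0.5]]]'; python3 -m creep '[[[0,1,0,0,0,0,0.5],[0,1,0,0,0,0,0.5],[0,1,0,0,0,0,0.5],[0,1,0,0,0,0,0.5],[0,1,0,0,0,0,0.5],[0,1,0,0,0,0,0.5],[0,0.16,-0.5,0,0,0,0.5],[0,0,-0.8,0,0,0,0.5],[0,0,-0.8,0,0,0,0.5],[0,0,-0.8,0,0,0,0.5]]]'; python3 -m creep '[[[0,0,-0.2,0,0,0,0.5],[0,0,0,0,0,0,0.5],[0,0,0,0,0,0,0.5],[0,0,0,0,0,0,0.5],[0,0,0,0,0,0,0.5],[0,0,0,0,0,0,0.5],[0,0,0,0,0,0,0.5],[0,0,0,0,0,0,0.5],[0,0,0,0,0,0,0.5],[0,0,0,0,0,0,0.5]]]'; python3 pad.py
```

```text
t: 44.05
position: [0.3997, 0.2048, 0.116]
eef_rot: [-3.14, 0.088, -0.001]
contact_force: [0.8, 0.7, 0.4]
opening: 0.499
t: 45.3
position: [0.3989, 0.3576, 0.0415]
eef_rot: [3.139, -0.089, -0.002]
contact_force: [-0.2, -0.0, -0.3]
opening: 0.502
t: 46.55
position: [0.3994, 0.3586, 0.038]
eef_rot: [3.14, -0.088, 0.0]
contact_force: [0.4, -0.2, -0.3]
opening: 0.503
top c=(410,-268) 145x38 long-axis -0.8deg n=385 z=24
top c=(454,355) 41x22 long-axis -2.4deg n=104 z=23
top c=(394,368) 37x6 long-axis -1.9deg n=21 z=25
top c=(340,362) 36x32 long-axis 83.7deg n=117 z=22
scene c=(414,-261) 144x25 long-axis -4.3deg n=158 z=22
scene c=(404,362) 150x37 long-axis 1.8deg n=207 z=23
```

```bash
python3 -m creep '[[[0,0,-0.4,0,0,0,0.5],[0,0,-0.4,0,0,0,0.5],[0,0,-0.2,0,0,0,0.5],[0,0,0,0,0,0,0.5],[0,0,0,0,0,0,1],[0,0,0,0,0,0,1],[0,0,0,0,0,0,1],[0,0,0,0,0,0,1],[0,0,0,0,0,0,1],[0,0,0,0,0,0,1]]]' 40; python3 -m creep '[[[0,0,0.3,0,0,0,1],[0,0,0.6,0,0,0,1],[0,0,0.8,0,0,0,1],[0,0,0.8,0,0,0,1],[0,0,0.8,0,0,0,1],[0,0,0.7,0,0,0,1],[0,-0.5,0,0,0,0,1],[0,-1,0,0,0,0,1],[0,-1,0,0,0,0,1],[0,-1,0,0,0,0,1]]]'; python3 -m creep '[[[0,-1,0,0,0,0,1],[0,-1,0,0,0,0,1],[0,-1,0,0,0,0,1],[0,-1,0,0,0,0,1],[0,-1,0,0,0,0,1],[0,-1,0,0,0,0,1],[0,-1,0,0,0,0,1],[0,-1,0,0,0,0,1],[0,-1,0,0,0,0,1],[0,-1,0,0,0,0,1]]]'
```

```text
t: 47.9
position: [0.3995, 0.3587, 0.0133]
eef_rot: [-3.14, 0.088, -0.0]
contact_force: [0.2, -0.6, 2.5]
opening: 0.247
t: 49.15
position: [0.399, 0.269, 0.1127]
eef_rot: [3.14, -0.088, -0.001]
contact_force: [0.8, -0.1, -1.5]
opening: 0.248
t: 50.4
position: [0.399, 0.0195, 0.1131]
eef_rot: [-3.14, 0.088, -0.001]
contact_force: [0.5, -0.8, -0.1]
opening: 0.249
```

```bash
python3 -m creep '[[[0.06,-1,0,0,0,0,1],[0.06,-1,0,0,0,0,1],[0.06,-1,0,0,0,0,1],[0.06,-1,0,0,0,0,1],[0.06,-1,0,0,0,0,1],[0.06,-1,0,0,0,0,1],[0.06,-1,0,0,0,0,1],[0.06,-1,0,0,0,0,1],[0.06,-0.98,0,0,0,0,1],[0,0,-0.4,0,0,0,1]]]'; python3 -m creep '[[[0,0,-0.6,0,0,0,1],[0,0,-0.6,0,0,0,1],[0,0,-0.6,0,0,0,1],[0,0,-0.6,0,0,0,1],[0,0,-0.5,0,0,0,1],[0,0,-0.4,0,0,0,1],[0,0,0,0,0,0,1],[0,0,0,0,0,0,1],[0,0,0,0,0,0,1],[0,0,0,0,0,0,1]]]'
```

```text
t: 51.65
position: [0.413, -0.2051, 0.1033]
eef_rot: [3.14, -0.092, 0.003]
contact_force: [-1.0, -0.3, -0.5]
opening: 0.247
t: 52.9
position: [0.4132, -0.2035, 0.0209]
eef_rot: [3.14, -0.088, 0.001]
contact_force: [0.1, -0.5, 1.0]
opening: 0.249
```

```bash
python3 -m creep '[[[0,0,-0.15,0,0,0,1],[0,0,-0.1,0,0,0,1],[0,0,0,0,0,0,1],[0,0,0,0,0,0,0.65],[0,0,0,0,0,0,0.6],[0,0,0,0,0,0,0.6],[0,0,0.4,0,0,0,0.6],[0,0,0.8,0,0,0,0.5],[0,0,0.8,0,0,0,0.5],[0,0,0.8,0,0,0,0.5]]]'; python3 -m creep '[[[0,0,0.8,0,0,0,0.5],[0,0.8,0.8,0,0,0,0.5],[0,1,0.5,0,0,0,0.5],[0,1,0,0,0,0,0.5],[0,1,0,0,0,0,0.5],[0,1,0,0,0,0,0.5],[0,1,0,0,0,0,0.5],[0,1,0,0,0,0,0.5],[0,1,0,0,0,0,0.5],[0,1,0,0,0,0,0.5]]]'; python3 -m creep '[[[0,1,0,0,0,0,0.5],[0,1,0,0,0,0,0.5],[0,1,0,0,0,0,0.5],[0,1,0,0,0,0,0.5],[0,0,0,0,0,0,0.5],[0,0,0,0,0,0,0.5],[0,0,0,0,0,0,0.5],[0,0,0,0,0,0,0.5],[0,0,0,0,0,0,0.5],[0,0,0,0,0,0,0.5]]]'; python3 pad.py; python3 - <<'E'
from h import *
p,d=grab('top');P=pts('top',d)
cv2.imwrite('pics/fin.png',cv2.resize(p[90:330,120:540,::-1],(798,456),interpolation=cv2.INTER_CUBIC))
for Q,_ in comps(P,reg(P,.45,.9,-.35,.6,.045,.11)): print('tall',rect(Q))
E
```

```text
t: 54.15
position: [0.413, -0.2035, 0.0856]
eef_rot: [3.14, -0.088, 0.001]
contact_force: [-0.2, 0.2, 0.3]
opening: 0.494
t: 55.4
position: [0.4129, 0.0174, 0.1375]
eef_rot: [-3.14, 0.088, -0.002]
contact_force: [0.5, 0.4, -0.7]
opening: 0.5
t: 56.65
position: [0.4129, 0.1164, 0.1368]
eef_rot: [3.14, -0.088, -0.0]
contact_force: [0.7, 0.6, -0.4]
opening: 0.5
top c=(420,-295) 146x37 long-axis -1.2deg n=408 z=24
top c=(413,-202) 146x36 long-axis -1.9deg n=403 z=24
scene c=(424,-295) 143x28 long-axis 0.1deg n=156 z=22
scene c=(419,-199) 144x27 long-axis -4.0deg n=154 z=21
tall c=(777,-98) 88x84 long-axis -0.1deg n=651 z=69
tall c=(768,147) 60x59 long-axis 83.9deg n=322 z=65
tall c=(646,-205) 167x147 long-axis -4.1deg n=2502 z=56
tall c=(631,-10) 167x146 long-axis 4.8deg n=2517 z=56
tall c=(631,216) 167x149 long-axis -1.7deg n=2569 z=56
tall c=(533,468) 78x75 long-axis 89.5deg n=394 z=79
```

View pics/fin.png

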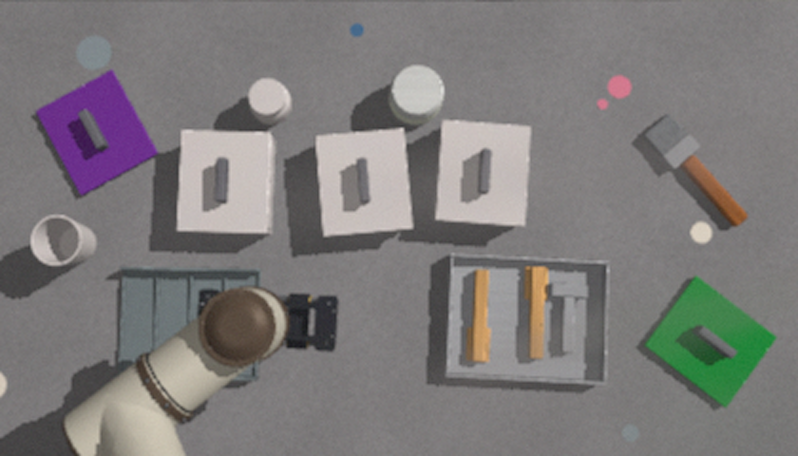

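The two paddles are in the tray at crop (480,315) and (537,312), and the opener is at (570,310). All lids are on. The middle paddle was knocked against the opener after I placed it, so I check that both still lie flat and that the lid sits level.

```bash
python3 - <<'E'
from h import *
p,d=grab('top');P=pts('top',d);hsv=cv2.cvtColor(p,cv2.COLOR_RGB2HSV)
w=(hsv[...,0]<25)&(hsv[...,1]>90)
def fit(nm,Q):
    A=np.c_[Q[:,:2]-Q[:,:2].mean(0),np.ones(len(Q))];s=np.linalg.lstsq(A,Q[:,2],rcond=None)[0]
    print(nm,rect(Q),'slope deg',np.degrees(s[:2]).round(2),'z pct',(np.percentile(Q[:,2],[5,50,95])*1000).round(1))
for Q,_ in comps(P,reg(P,.31,.51,-.4,-.16,.009,.05)&w):
    fit('pad all',Q); fit(' top',Q[Q[:,2]>.018])
for Q,_ in comps(P,reg(P,.32,.5,-.385,-.28,.014,.05)&~w): fit('opener',Q)
for Q,_ in comps(P,reg(P,.5,.73,-.35,.35,.05,.062)): fit('lid',Q)
for Q,_ in comps(P,reg(P,.5,.73,-.35,.35,.074,.1)): fit('handle',Q)
q=p[235:300,345:450,::-1];cv2.imwrite('pics/tray.png',cv2.resize(q,None,fx=7,fy=7,interpolation=cv2.INTER_CUBIC))
E
```

```text
pad all c=(420,-294) 147x36 long-axis -2.4deg n=395 z=24 slope deg [-2.53 -0.41] z pct [12.1 24.4 29.7]
 top c=(420,-291) 146x27 long-axis -0.6deg n=323 z=25 slope deg [-0.18 -1.43] z pct [20.2 25.3 29.9]
pad all c=(413,-203) 146x35 long-axis -5.0deg n=394 z=24 slope deg [2.59 3.57] z pct [12.1 24.3 29. ]
 top c=(413,-199) 145x31 long-axis -0.6deg n=328 z=25 slope deg [0.41 0.86] z pct [19.7 25.1 29.2]
opener c=(410,-348) 108x60 long-axis 0.0deg n=338 z=23 slope deg [ 0.4  -1.04] z pct [17.  22.7 27.5]
opener c=(382,-282) 71x2 long-axis -1.9deg n=24 z=22 slope deg [  5.82 307.24] z pct [17.1 22.  26.6]
lid c=(645,-205) 166x146 long-axis -4.1deg n=2289 z=56 slope deg [-0.14  0.03] z pct [51.9 56.  60.2]
lid c=(630,-10) 167x146 long-axis 4.8deg n=2346 z=56 slope deg [0.   0.03] z pct [51.8 56.1 60.2]
lid c=(631,215) 166x148 long-axis -1.8deg n=2338 z=56 slope deg [-0.03  0.05] z pct [51.9 56.  60.4]
handle c=(645,-204) 67x16 long-axis -3.9deg n=125 z=84 slope deg [ 0.2  -5.84] z pct [78.5 83.9 87.3]
handle c=(631,216) 70x16 long-axis 0.3deg n=135 z=84 slope deg [1.73 8.59] z pct [77.8 83.6 87.5]
handle c=(629,-10) 68x16 long-axis 4.8deg n=121 z=83 slope deg [ 0.26 -0.04] z pct [78.6 83.2 88.1]
```

View pics/tray.png

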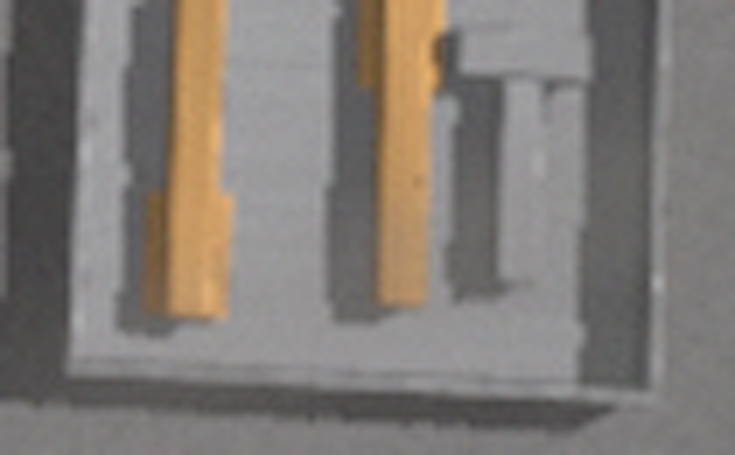

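Both paddles and the opener lie flat and separate in the tray, with the opener's crosspiece at crop (525,50). All lids are level at their seated height and the bystanders haven't moved, so I hand in.

```bash
python3 -c "
from bench import manip
print(manip.job_done())"
```

```text
the job is handed in; nothing more can be done
None
```

The kit is laid out and the job was handed in at about 57 s of the 210 s. The opener was in the first box I opened (the leftmost), so I put that lid back and never opened the other two. Both paddles from the bin went into the tray with it.

**Last checks:**
- **Tray:** the opener and both paddles lie flat inside it.
- **Boxes:** all three lids are level and at their seated height. The reopened lid sits 2–3 mm to the left of where it was at the start, within the 5 mm play.
- **Bystanders:** the can, jar and cup are within 2 mm of where they stood.

**Disagreements:**
- **Knocked paddle:** the first paddle I placed was found about 3 cm from where I had set it down. It now lies right beside the opener, which is still flat, so I left both where they were.
- **Bin view:** the arm partly covered the bin in the last picture. That it is empty rests on the first picture, which showed only these two paddles.

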